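# Nest the graded terracotta set on the batt

## Robot

A 6-joint arm with a two-finger parallel gripper is mounted at the origin on the work surface. World frame = base frame: x ahead of the robot, y to its left, z up, the work surface at z = 0. Lengths are in mm, angles in rad, forces in N, time in s.
With the tool pointing down it reaches from about 350 to 975 mm from the base axis. Payload 7.1 kg.
Tool frame: the origin (TCP) lies midway between the tips of the shut fingers; the grasp point (between the pads) lies ctrl.tcp_to_grasp behind it (ctrl.tcp_to_grasp is the distance from the TCP to the grasp point, in mm); z points along the fingers, y is the direction in which the jaws open and shut (so a half turn about z gives the same grasp; the last joint's range is limited). The gripper opens to 88 mm and grips with 3 to 60 N. Pads are 20 mm wide; open, the fingers measure 115 mm over their backs; the gripper's body (75 mm by 178 mm) begins 61 mm behind the grasp point.
Start: joints at [-1.151, 0.423, 1.63, -0, 1.089, -0.019], TCP at [265.548, -565.764, 222.675] pointing down, gripper open.
Joint ranges: [-3, 3], [-0.9, 2.11], [0.09, 2.58], [-1.31, 4.45], [0.11, 2.69], [-2.54, 2.54]. Speed limits (rad/s): [2.39, 2.39, 3.01, 3.14, 3.14, 3.14].

## Interface

Orientations are given as a rotation vector (axis times angle).
In Python, from workcell import ctrl gives the robot as it stands.
- The arm moves only by the tool play_rows, never from a script. Its argument "increments" is text: rows parted by semicolons, each of 5 numbers parted by spaces: the opening, from 0 (shut) to 1 (fully open), then the shift along the world's x, y, z in m, then the turn about the world's z in degrees. A call has 1 to 20 rows; each row shifts and turns the commanded pose from where the row before left it; what a row does not reach is not made up. A row lasts 1/10 s, in which the tool goes at most 50 mm and 8.59 degrees, less where a joint would pass 70% of its speed; a pose out of reach is approached as far as the arm can. A call is refused whole if a number of a shift passes 0.05 or a number of a turn 8.59, either way. A call with a gripper value outside its range is refused whole. The fingers move at their own pace and stop on an object; the grip force is fixed at half the most. Time passes only in rows, so rows that do not move let the fingers close. It gives the time, the measured TCP pose, the force and the opening at its end, in the units of the state.
- ctrl.get_obs(): the state, without advancing time (a new reading comes with each control period).
- ctrl.get_image(name): name is "scene" or "side" or "wrist"; returns a dict with "img" (384x512x3 uint8, red, green, blue), "range_z" (384x512 float32, mm along the optical axis (not along the pixel's ray), 0 where there is no reading), "vertical_fov" (degrees; the focal length in pixels is half the picture's height over the tangent of half this angle, whatever the lens; pixels are square), "cx", "cy" (the principal point, pixels), "k1" (the pictures are not rectified: a ray, as slopes to the right and down, at radius r is drawn at 1 + k1 r^2 times it, then the intrinsics apply), "origin" and "attitude" of the camera in the world. Camera axes: x right, y down, z forward; pixel columns grow to the right and rows downward; lengths in mm; the calibration is good to about 2 mm. A picture is of the moment at which its call begins.
- ctrl.close_job(): hands the job in, once; it reports no verdict.
The state is a dict: "t": time; "qpos": joint angles; "qvel": joint speeds; "joint_torque": joint torques, N m; "ee_pos": TCP position; "orientation": TCP orientation; "ft_force": force on the tool from outside, world axes, zero at the start; "moment": the same for the moment, N m; "width": finger opening in mm.
Only numpy, scipy, OpenCV 4.12 (cv2) and the standard library are available. Lean on these libraries where they do the work, as an engineer would, in place of code of your own. Each camera call takes 0.05 s, during which the arm holds its last target. There are 200 camera calls.

## Task

Pack the four terracotta vessels for the shelf as one nest on the round plaster batt: set the widest on the batt first, its foot wholly on the plaster, then carry the others over one at a time and stand each inside the one before, in order of width, the narrow tall beaker last. They are brittle: keep them upright and set them down gently, so that each stands level on the floor of the one below, and leave the other things on the bench where they are.

Things in the scene. Friction and masses are not known exactly. Their poses are not given: they have to be found in the camera images.
- dish: Dish, the widest and lowest of the set: open, round, straight-walled terracotta vessel, 156 mm outside diameter, 50 mm high, wall 8 mm, plain level rim. The lowest 14 mm taper in to a flat foot of 128 mm; inside, a flat floor of about 128 mm, 8 mm above the underside. About 300 g. Can be lifted by a pinch of its rim. Origin: centre of its underside, z up.
- bowl: Bowl, the second widest: open, round, straight-walled terracotta vessel, 116 mm outside diameter, 72 mm high, wall 8 mm, plain level rim. The lowest 14 mm taper in to a flat foot of 92 mm; inside, a flat floor of about 90 mm, 8 mm above the underside. About 250 g. Can be lifted by a pinch of its rim. Origin: centre of its underside, z up.
- cup: Cup, the third widest: open, round, straight-walled terracotta vessel, 80 mm outside diameter, 90 mm high, wall 8 mm, plain level rim. The lowest 14 mm taper in to a flat foot of 60 mm; inside, a flat floor of about 55 mm, 8 mm above the underside. About 180 g. Can be lifted by a pinch of its rim. Origin: centre of its underside, z up.
- beaker: Beaker, the narrowest and tallest: open, round, straight-walled terracotta vessel, 50 mm outside diameter, 125 mm high, wall 7 mm, plain level rim. The lowest 14 mm taper in to a flat foot of 40 mm; inside, a flat floor of about 32 mm, 8 mm above the underside. About 140 g. Too narrow inside for a finger: take it across its outside. Origin: centre of its underside, z up.
- batt: Batt: a plain flat round disc of off-white plaster lying on the table in the middle, diameter 190 mm, 18 mm thick, too heavy to move. Origin at the centre of its underside, z up.
- ring_mould: Bystander: loose off-white plaster ring mould, diameter 120 mm, hole 72 mm, 45 mm high. Origin at the centre of its underside.
- puck_mould: Bystander: loose off-white square plaster mould, 110 x 110 x 40 mm with a 30 mm square hole. Origin at the centre of its underside.
- white_mug: Bystander: glazed white mug with a handle, diameter 76 mm, 85 mm high. Not part of the set. Origin at the centre of its underside, handle towards its +y.
- glaze_jar: Bystander: blue glaze jar with a black cap, diameter 70 mm, about 100 mm high. Origin at the centre of its underside.
- brush: Bystander: brush 150 mm long lying on the table along its own x axis. Origin midway along it, at table level.
- rib: Bystander: flat wooden rib 100 x 50 x 12 mm lying on the table. Origin at the centre of its underside, long side along its x.
- cone_weight: Bystander: steel cone-shaped weight, diameter 64 mm, 50 mm high. Origin at the centre of its underside.

How it is judged (in metres and radians):
On the way, in this order (a step that is already met when the one before it is completed fails the run):
1. the dish stands upright on the batt, released and at rest (horizontal distance between dish and batt below 0.031 m and z of dish in the frame of batt between 0.014 and 0.022 m and angle between dish's own z axis and vertical below 0.06 rad and linear speed of dish below 0.03 m/s and angular speed of dish below 0.5 rad/s and contact force between dish and the fingers below 0.1 N), for 0.2 s.
2. the bowl stands upright on the inside floor of the dish, released and at rest (horizontal distance between bowl and dish below 0.014 m and z of bowl in the frame of dish between 0.004 and 0.012 m and angle between bowl's own z axis and vertical below 0.06 rad and linear speed of bowl below 0.03 m/s and angular speed of bowl below 0.5 rad/s and contact force between bowl and the fingers below 0.1 N), for 0.2 s.
3. the cup stands upright on the inside floor of the bowl, released and at rest (horizontal distance between cup and bowl below 0.012 m and z of cup in the frame of bowl between 0.004 and 0.012 m and angle between cup's own z axis and vertical below 0.06 rad and linear speed of cup below 0.03 m/s and angular speed of cup below 0.5 rad/s and contact force between cup and the fingers below 0.1 N), for 0.2 s.
4. the beaker stands upright on the inside floor of the cup, released and at rest (horizontal distance between beaker and cup below 0.01 m and z of beaker in the frame of cup between 0.004 and 0.012 m and angle between beaker's own z axis and vertical below 0.06 rad and linear speed of beaker below 0.03 m/s and angular speed of beaker below 0.5 rad/s and contact force between beaker and the fingers below 0.1 N), for 0.2 s.
At the end, for the whole second after the job is handed in: Dish on the batt (centres within 31 mm), bowl on the dish's floor (centres within 14 mm), cup on the bowl's floor (within 12 mm), beaker on the cup's floor (within 10 mm); each seated to 4 mm in height, upright within 0.06 rad, released and at rest (all of step 1 and all of step 2 and all of step 3 and all of step 4); the robot touches nothing.
It fails at once if a bystander has been moved more than 3 cm (distance of any of ring_mould, puck_mould, white_mug, glaze_jar, brush, rib, cone_weight from where it was at the start of the episode above 0.03 m).
It fails at once if a vessel has been tipped more than 35 degrees (angle between any of dish, bowl, cup, beaker's own z axis and vertical above 0.61 rad).
It fails at once if a vessel has been let fall or thrown (moving faster than 0.6 m/s, as after a drop of about 2 cm, with no finger on it) ((contact force between dish and the fingers below 0.1 N and linear speed of dish above 0.6 m/s) or (contact force between bowl and the fingers below 0.1 N and linear speed of bowl above 0.6 m/s) or (contact force between cup and the fingers below 0.1 N and linear speed of cup above 0.6 m/s) or (contact force between beaker and the fingers below 0.1 N and linear speed of beaker above 0.6 m/s)).
It also fails if it takes over 66 s, if anything falls off the work surface, if the arm or the gripper's body presses on something with over 40 N, if the wrist force passes 120 N, or if a joint passes its speed limit or range.

## Working session

There is one attempt and no reset: what is moved stays moved. The work goes in short steps, Python scripts to look and compute and a tool call to move; the robot and the scene stay as the last step left them, time stands still between calls to the robot, and variables do not carry over. Pictures are saved under pics/ and viewed, on a budget of 10 in all, crops included, one or two more only if the job needs it, and the job is handed in when it is done.

Besides the shell and the picture viewer there is one more tool, called after "Emit:" as name(argument=value, ...), one argument or row to a line, values as JSON. play_rows: Moves the arm, as the interface text tells. Its arguments: {"type":"object","properties":{"increments":{"type":"string"}},"required":["increments"]}

```bash
mkdir -p pics; ls; cat > h.py <<'E'
import numpy as np,cv2
from scipy.spatial.transform import Rotation as R
from workcell import ctrl
def cloud(im):
    h,w=im["range_z"].shape
    f=h/2/np.tan(np.radians(im["vertical_fov"])/2)
    K=np.array([[f,0,im["cx"]],[0,f,im["cy"]],[0,0,1.]])
    u,v=np.meshgrid(np.arange(w),np.arange(h))
    p=np.stack([u,v],-1).reshape(-1,1,2).astype(float)
    s=cv2.undistortPoints(p,K,np.array([im["k1"],0,0,0,0.])).reshape(h,w,2)
    z=im["range_z"][...,None]
    c=np.concatenate([s*z,z],-1)
    a=np.array(im["attitude"],float)
    M=R.from_rotvec(a).as_matrix() if a.size==3 else a.reshape(3,3)
    P=c@M.T+np.array(im["origin"])
    P[im["range_z"]==0]=np.nan
    return P
E
python3 - <<'E'
from h import *
print(ctrl.get_obs(),ctrl.tcp_to_grasp)
for n in["scene","side"]:
    im=ctrl.get_image(n);cv2.imwrite(f"pics/{n}0.png",im["img"][...,::-1])
    print(n,im["origin"],im["attitude"],im["vertical_fov"],im["k1"],im["cx"],im["cy"])
    np.save(n+"0.npy",cloud(im)); np.save(n+"0_img.npy",im["img"])
a=cv2.imread("pics/scene0.png");b=cv2.imread("pics/side0.png")
E
```

```text
pics
{'t': 0.0, 'qpos': array([-1.15103252e+00,  4.23845731e-01,  1.63065157e+00, -2.05335232e-05,
        1.08859469e+00, -1.89916101e-02]), 'qvel': array([0.00129   , 0.00033541, 0.0012569 , 0.00039592, 0.00054128,
       0.00023196]), 'joint_torque': array([-1.77763544e-03, -5.44632232e+01, -2.73669183e+01,  6.44600973e-02,
        2.27582606e-02, -1.22029910e-04]), 'ee_pos': array([ 265.31291068, -565.30098719,  221.91373816]), 'orientation': array([-3.06486441e+00, -6.83376210e-01,  4.96550821e-04]), 'ft_force': array([-0.09935636,  0.3308587 , -0.17602941]), 'moment': array([-0.0247677 ,  0.00368545, -0.03497976]), 'width': 87.70674388577083} 18.700000000000003
scene [1393.71499868 -552.89692065 1345.98733017] [-2.25756809 -1.17733197  0.40852213] 46.78464900990983 -0.01387020872232064 252.0588538820943 193.79381610481616
side [325.60239457 893.6071414  664.28781852] [-0.37290912  2.61736388 -1.41232766] 53.88037433023004 -0.026756622367928543 260.15687914374934 184.52620737710194
```

View pics/scene0.png

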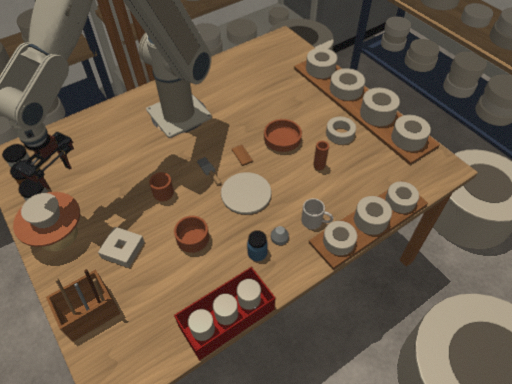

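```bash
python3 - <<'E'
from h import *
for n in["scene","side"]:
    P=np.load(n+"0.npy");I=np.load(n+"0_img.npy")
    hsv=cv2.cvtColor(I,cv2.COLOR_RGB2HSV)
    m=((hsv[...,0]<18)&(hsv[...,1]>80)&(hsv[...,2]>50)&(P[...,2]>5)).astype(np.uint8)
    m=cv2.morphologyEx(m,cv2.MORPH_OPEN,np.ones((3,3)))
    k,L,S,C=cv2.connectedComponentsWithStats(m)
    for i in range(1,k):
        if S[i,4]<150: continue
        q=P[L==i];z=np.nanpercentile(q[:,2],97)
        r=q[(abs(q[:,2]-z)<5)]
        A=np.c_[2*r[:,:2],np.ones(len(r))];s=np.linalg.lstsq(A,(r[:,:2]**2).sum(1),rcond=None)[0]
        print(n,C[i].round(),S[i,4],"z",z.round(1),"lo",np.nanmin(r,0).round(),"hi",np.nanmax(r,0).round(),"fit",s[:2].round(1),np.sqrt(s[2]+s[0]**2+s[1]**2).round(1), "hue",np.median(hsv[L==i],0))
E
```

```text
scene [110.  24.] 514 z 249.4 lo [-624.  -48.  245.] hi [-605.   -4.  253.] fit [-616.5  -27.3] 15.8 hue [ 13. 141.  68.]
scene [124.  22.] 477 z 229.1 lo [-619.   23.  225.] hi [-598.   64.  234.] fit [-609.8   42.8] 14.5 hue [ 13. 142.  69.]
scene [367. 118.] 1675 z 27.3 lo [ 50. 595.  22.] hi [795. 761.  32.] fit [431.4 802.6] 286.2 hue [ 13. 151. 128.]
scene [283. 134.] 722 z 51.8 lo [316. 193.  47.] hi [477. 351.  56.] fit [395.1 271.2] 73.4 hue [  9. 155.  83.]
scene [321. 154.] 354 z 126.3 lo [568. 279. 121.] hi [620. 327. 131.] fit [593.8 303.5] 21.8 hue [  9. 152.  73.]
scene [242. 154.] 189 z 17.8 lo [327.  61.  13.] hi [419. 108.  19.] fit [373.8  84.8] 29.5 hue [ 13. 151. 134.]
scene [162. 186.] 549 z 91.9 lo [ 324. -305.   87.] hi [ 405. -228.   96.] fit [ 364.1 -266.6] 35.7 hue [  9. 152.  72.]
scene [ 49. 224.] 1795 z 117.1 lo [ 216. -769.  112.] hi [ 409. -553.  121.] fit [ 304.4 -662.1] 83.8 hue [ 10. 152. 157.]
scene [404. 214.] 380 z 24.0 lo [926. 287.  19.] hi [971. 503.  25.] fit [971.2 404. ] 62.1 hue [ 13.  150.  122.5]
scene [343. 243.] 953 z 25.9 lo [840.  47
[... 320 characters left out ...]
e [ 85. 287.] 230 z 113.3 lo [ 580. -670.  108.] hi [ 591. -636.  115.] fit [ 589.6 -654. ] 11.6 hue [ 13. 143.  66.]
side [250.  31.] 7590 z 279.3 lo [  951. -2001.   274.] hi [ 1841. -1953.   284.] fit [ 1388.4 -1943.8] 254.3 hue [ 15. 153. 123.]
side [294. 101.] 1138 z 146.4 lo [ 633. -666.  142.] hi [ 682. -611.  149.] fit [ 661.3 -637.2] 26.8 hue [ 13. 177.  88.]
side [375. 101.] 711 z 120.9 lo [ 196. -743.  116.] hi [ 406. -550.  126.] fit [ 297.6 -654.8] 82.1 hue [ 10. 174. 146.]Traceback (most recent call last):
  File "<stdin>", line 13, in <module>
    res = np.fmin.reduce(a, axis=axis, out=out, **kwargs)
ValueError: zero-size array to reduction operation fmin which has no identity
```

The scene view shows the dish at px (283,134), beaker (321,154), cup (162,186), bowl (192,233) and batt (246,193). Next I'll fit the batt, cross-check from the side camera, and map the neighbouring objects.

```bash
python3 - <<'E'
from h import *
ves=dict(dish=(395.5,271.5,50,78),bowl=(601,-277,72,58),cup=(364,-266.6,90,40),beaker=(594,303.5,125,25))
for n in["scene","side"]:
    P=np.load(n+"0.npy");I=np.load(n+"0_img.npy")
    hsv=cv2.cvtColor(I,cv2.COLOR_RGB2HSV)
    for k,(x,y,h,rad) in ves.items():
        rr=np.hypot(P[...,0]-x,P[...,1]-y)
        s=(rr<rad+15)&(abs(P[...,2]-h)<5)
        q=P[s]
        if len(q)<20: print(n,k,"few",len(q));continue
        print(n,k,len(q),"mid",((np.percentile(q,1,0)+np.percentile(q,99,0))/2).round(1),"ext",np.ptp(q[:,:2],axis=0).round())
    s=(hsv[...,1]<60)&(hsv[...,2]>90)&(abs(P[...,2]-18)<5)&(abs(P[...,0]-500)<150)&(abs(P[...,1])<150)
    k,L,S,C=cv2.connectedComponentsWithStats(s.astype(np.uint8))
    i=1+np.argmax(S[1:,4]);q=P[L==i]
    print(n,"batt",((np.percentile(q,.5,0)+np.percentile(q,99.5,0))/2).round(1),np.ptp(q[:,:2],axis=0).round(),np.median(q[:,2]))
P=np.load("scene0.npy")
m=((P[...,2]>9)&(P[...,0]>150)&(P[...,0]<1000)&(abs(P[...,1])<500)&(P[...,2]<140)).astype(np.uint8)
k,L,S,C=cv2.connectedComponentsWithStats(m)
for i in range(1,k):
    if S[i,4]>60:
        q=P[L==i];print(C[i].round(),q.min(0).round(),q.max(0).round())
E
```

```text
scene dish 168 mid [395.6 271.4  49.4] ext [161. 157.]
scene bowl 214 mid [ 600.7 -276.5   71.7] ext [115. 116.]
scene cup 118 mid [ 363.8 -267.2   89.4] ext [82. 77.]
scene beaker 53 mid [593.8 303.3 124.3] ext [52. 48.]
scene batt [541.8 -12.3  17.9] [188. 185.] 17.352575798203134
side dish 716 mid [392.3 275.9  49.1] ext [153. 155.]
side bowl 184 mid [ 596.8 -272.1   71.6] ext [113. 121.]
side cup 145 mid [ 361.5 -263.    89.6] ext [75. 80.]
side beaker 195 mid [590.9 307.7 123.9] ext [49. 51.]
side batt [537.5  -4.1  18.2] [183. 191.] 19.204338162348733
[337. 132.] [443. 428.   9.] [563. 500.  54.]
[283. 134.] [287. 192.   9.] [477. 377.  60.]
[321. 154.] [568. 276.  12.] [622. 331. 131.]
[242. 154.] [320.  56.   9.] [419. 117.  19.]
[209. 169.] [296. -87.   9.] [450. -43.  27.]
[162. 186.] [ 319. -307.   11.] [ 407. -228.   98.]
[246. 192.] [ 444. -104.    9.] [637.  84.  27.]
[361. 221.] [735.  44.   9.] [971. 499.  99.]
[192. 233.] [ 543. -335.    9.] [ 661. -218.   81.]
[128. 242.] [ 416. -500.   10.] [ 563. -420.   49.]
[280. 235.] [736. -53.   9.] [798.   9.  55.]
[257. 245.] [ 741. -155.   10.] [807. -86. 109.]
[226. 310.] [ 839. -472.    9.] [ 973. -189.  109.]
```

View pics/side0.png

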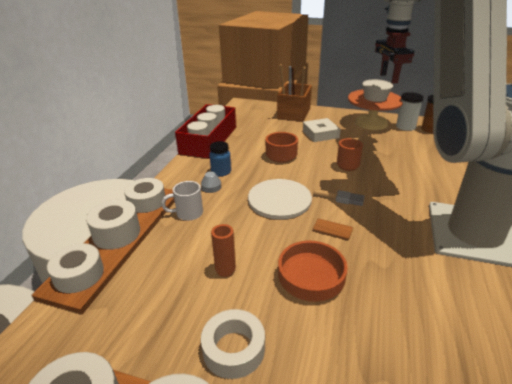

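The side view shows the same layout: dish (312,270), beaker (224,250), batt (280,198). It differs from the scene camera by a constant (-3.5,+4.5) mm, so I'll use the means and refine them with the wrist camera. Moving to above the dish with the jaws along x.

Emit:
play_rows(
  increments="0.35 0.01 0.02 0 4; 0.35 0.02 0.04 0 8; 0.35 0.02 0.04 0 8; 0.35 0.02 0.04 0 8; 0.35 0.02 0.04 0 8; 0.35 0.02 0.04 0 8; 0.35 0.02 0.04 0 8; 0.35 0.02 0.04 0 8; 0.35 0.02 0.04 0 5; 0.35 0.02 0.04 0 0; 0.35 0.01 0.04 0 0; 0.35 0 0.04 0 0; 0.35 0 0.04 0 0; 0.35 0 0.04 0 0; 0.35 0 0.04 0 0; 0.35 -0.01 0.04 0 0; 0.35 -0.015 0.035 0 0; 0.35 -0.015 0.035 0 0; 0.35 -0.015 0.035 0 0; 0.35 -0.015 0.035 0 0",
)

```text
t: 2.1
ee_pos: [394.5, 195.5, 222.6]
orientation: [-2.219, -2.224, 0.0]
ft_force: [1.0, -0.2, 0.0]
width: 30.7
```

```bash
cat >> h.py <<'E'
def look(x,y,h,rad,name="wrist",pic=None,tol=4):
    im=ctrl.get_image(name);P=cloud(im)
    if pic: cv2.imwrite("pics/"+pic,im["img"][...,::-1])
    rr=np.hypot(P[...,0]-x,P[...,1]-y)
    q=P[(rr<rad+15)&(rr>rad-22)&(abs(P[...,2]-h)<tol)]
    # outer edge: farthest points per angular bin
    c=np.array([x,y],float)
    for _ in range(3):
        d=q[:,:2]-c;b=np.floor(np.degrees(np.arctan2(d[:,1],d[:,0]))/10).astype(int);r=np.hypot(*d.T)
        e=np.array([q[b==k][np.argsort(r[b==k])[int(.9*(b==k).sum())],:2] for k in np.unique(b) if (b==k).sum()>4])
        A=np.c_[2*e,np.ones(len(e))];s=np.linalg.lstsq(A,(e**2).sum(1),rcond=None)[0];c=s[:2]
    print(name,"n",len(q),"bins",len(e),"centre",c.round(1),"R",np.sqrt(s[2]+c@c).round(1),"z",np.median(q[:,2]).round(1))
    print(ctrl.get_obs()["ee_pos"].round(1),ctrl.get_obs()["ft_force"].round(1))
    return P
E
python3 - <<'E'
from h import *
look(394,273.5,50,78,pic="w1.png")
E
```

```text
wrist n 3416 bins 36 centre [393.5 274.5] R 76.4 z 49.6
[392.9 198.9 222.6] [-1.3  1.  -0.1]
```

View pics/w1.png

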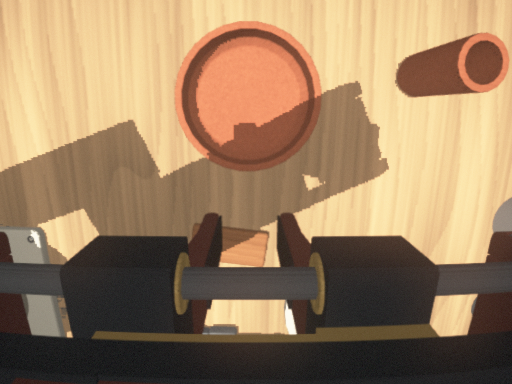

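The wrist view shows the dish at px (248,97) and the beaker rim at (483,62). The dish centre fits at (393.5, 274.5), in agreement with the other cameras.

Emit:
play_rows(
  increments="0.35 -0.01 0.01 -0.01 0; 0.35 -0.02 0.02 -0.03 0; 0.35 -0.02 0.02 -0.03 0; 0.35 -0.02 0.02 -0.03 0; 0.35 -0.006 0.01 -0.02 0; 0.35 0 0 0 0; 0.35 0 0 0 0; 0.35 0 0 0 0",
)

```text
t: 2.95
ee_pos: [320.5, 274.3, 103.6]
orientation: [2.219, 2.223, 0.002]
ft_force: [0.3, -0.4, -0.1]
width: 30.7
```

```bash
python3 - <<'E'
from h import *
print(ctrl.get_obs()["ee_pos"])
E
```

```text
[320.54629891 274.26817212 103.58761702]
```

Emit:
play_rows(
  increments="0.35 -0.001 0 -0.02 0; 0.35 0 0 -0.025 0; 0.35 0 0 -0.02 0; 0.35 0 0 -0.012 0; 0.35 0 0 -0.007 0; 0.35 0 0 0 0; 0 0 0 0 0; 0 0 0 0 0; 0 0 0 0 0; 0 0 0 0 0; 0 0 0 0 0; 0 0 0 0 0",
)

```text
t: 4.15
ee_pos: [319.2, 274.8, 19.3]
orientation: [2.218, 2.224, 0.003]
ft_force: [0.3, 0.3, 6.3]
width: 7.5
```

Emit:
play_rows(
  increments="0 0 0 0.005 0; 0 0 0 0.01 0; 0 0 0 0.02 0; 0 0 0 0.02 0; 0 0 0 0.015 0; 0 0.006 -0.013 0.01 0; 0 0.015 -0.03 0 0; 0 0.015 -0.03 0 0; 0 0.015 -0.03 0 0; 0 0.015 -0.03 0 0; 0 0.015 -0.03 0 0; 0 0.015 -0.03 0 0; 0 0.015 -0.03 0 0; 0 0.015 -0.03 0 0; 0 0.015 -0.02 0 0; 0 0.01 -0.01 0 0; 0 0.005 0 0 0; 0 0 0 0 0; 0 0 0 0 0",
)

```text
t: 6.05
ee_pos: [473.6, -7.8, 98.5]
orientation: [-2.217, -2.225, 0.001]
ft_force: [-0.3, 0.1, -2.6]
width: 8.2
```

```bash
python3 - <<'E'
from h import *
for n in ["scene","side"]:
    im=ctrl.get_image(n);P=cloud(im)
    z=60
    cv2.imwrite("pics/%s2.png"%n,im["img"][...,::-1])
    hsv=cv2.cvtColor(im["img"],cv2.COLOR_RGB2HSV)
    s=(hsv[...,0]<12)&(hsv[...,1]>80)&(np.hypot(P[...,0]-540,P[...,1]+8)<95)&(P[...,2]>100)&(P[...,2]<150)
    q=P[s];print(n,len(q),q.min(0).round(),q.max(0).round())
    top=q[q[:,2]>np.percentile(q[:,2],40)]
    s=np.linalg.lstsq(np.c_[top[:,:2]-[540,-8],np.ones(len(top))],top[:,2],rcond=None)[0];print(s)
print(ctrl.get_obs()["ee_pos"],ctrl.get_obs()["ft_force"],ctrl.get_obs()["width"])
a=cv2.imread("pics/scene2.png")[120:250,150:350];b=cv2.imread("pics/side2.png")[110:270,180:400]
c=np.hstack([cv2.resize(a,(400,300)),cv2.resize(b,(400,300))]);cv2.imwrite("pics/c2.png",c)
E
```

```text
scene 466 [457. -89. 100.] [627.  67. 143.]
[-6.93601156e-03 -5.23552781e-03  1.26118167e+02]
side 1107 [460. -88. 100.] [621.  70. 150.]
[-3.14735483e-02 -1.67869211e-03  1.26002954e+02]
[473.65664607  -7.83900657  98.57077696] [ 0.16470102 -0.04496475 -3.26001214] 7.756842291245459
```

View pics/c2.png

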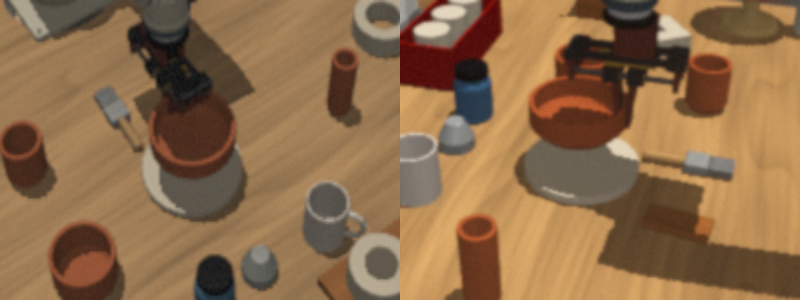

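The picture shows the dish held level over the batt, with nothing else moved. Shifting 8 mm in -x and lowering it.

Emit:
play_rows(
  increments="0 -0.004 0 -0.01 0; 0 -0.004 0 -0.02 0; 0 0 0 -0.015 0; 0 0 0 -0.008 0; 0 0 0 -0.004 0; 0 0 0 -0.001 0; 0 0 0 0 0; 0 0 0 -0.001 0; 0 0 0 -0.001 0; 0 0 0 0 0",
)

```text
t: 7.15
ee_pos: [466.7, -8.8, 38.9]
orientation: [2.219, 2.224, 0.001]
ft_force: [-0.0, -0.3, -3.1]
width: 7.6
```

Emit:
play_rows(
  increments="0 0 0 -0.001 0; 0 0 0 -0.001 0; 0 0 0 -0.0005 0; 0 0 0 0 0",
)

```text
t: 7.55
ee_pos: [466.7, -8.8, 37.3]
orientation: [2.218, 2.224, 0.001]
ft_force: [-4.6, -0.4, 14.8]
width: 7.5
```

Emit:
play_rows(
  increments="0.35 0 0 0 0; 0.35 0 0 0 0; 0.35 0 0 0 0; 0.35 0 0 0 0; 0.35 0 0 0.01 0; 0.35 0 0 0.03 0; 0.35 0 0 0.05 0; 0.35 0 0 0.05 0; 0.35 0.01 -0.02 0.04 0; 0.35 0.01 -0.04 0 0; 0.35 0.01 -0.04 0 0; 0.35 0.01 -0.04 0 0; 0.35 0.01 -0.04 0 0; 0.35 0.01 -0.04 0 0; 0.35 0.01 -0.04 0 0; 0.35 0.01 -0.04 0 0; 0.35 0 -0.03 0 0; 0.35 0 -0.01 0 0; 0.35 0 0 0 0",
)

```text
t: 9.45
ee_pos: [546.1, -349.6, 216.3]
orientation: [-2.221, -2.222, -0.0]
ft_force: [0.4, 0.2, 0.6]
width: 30.7
```

```bash
python3 - <<'E'
from h import *
look(599,-274.5,72,58)
look(540,-8,68,78,"scene");look(540,-8,68,78,"side",tol=3)
E
```

```text
wrist n 2915 bins 36 centre [ 599.6 -275. ] R 56.7 z 71.6
[ 546.1 -348.3  216.2] [ 1.2 -0.1  0.2]
scene n 209 bins 31 centre [541.1 -12.5] R 77.3 z 67.4
[ 546.2 -347.7  216.2] [-1.6 -0.4 -0.2]
side n 314 bins 36 centre [537.9  -9.4] R 76.9 z 68.6
[ 546.3 -347.3  216.3] [ 0.6 -0.4 -0.2]
```

Emit:
play_rows(
  increments="0.35 0 0.015 -0.01 0; 0.35 0 0.03 -0.03 0; 0.35 0 0.02 -0.04 0; 0.35 0 0.008 -0.04 0; 0.35 0 0 -0.025 0; 0.35 0 0 -0.015 0; 0.35 0 0 -0.008 0; 0.35 0 0 0 0; 0 0 0 0 0; 0 0 0 0 0; 0 0 0 0 0; 0 0 0 0 0; 0 0 0 0 0",
)

```text
t: 10.9
ee_pos: [547.1, -276.1, 49.3]
orientation: [2.218, 2.223, 0.001]
ft_force: [-1.4, 1.4, 6.7]
width: 9.7
```

Emit:
play_rows(
  increments="0 0 0 0.003 0; 0 0 0 0.007 0; 0 0 0 0.015 0; 0 0 0 0.025 0; 0 0 0 0.025 0; 0 0 0.01 0.02 0; 0 -0.005 0.02 0.01 0; 0 -0.008 0.03 0 0; 0 -0.008 0.03 0 0; 0 -0.008 0.03 0 0; 0 -0.008 0.03 0 0; 0 -0.008 0.03 0 0; 0 -0.008 0.03 0 0; 0 -0.006 0.03 0 0; 0 -0.002 0.02 0 0; 0 0 0.006 0 0; 0 0 0 0 0; 0 0 0 0 0",
)

```text
t: 12.7
ee_pos: [486.0, -10.3, 153.6]
orientation: [2.218, 2.224, 0.001]
ft_force: [0.2, -0.3, -2.0]
width: 10.0
```

```bash
python3 - <<'E'
from h import *
print(ctrl.get_obs()["width"])
look(540,-9.5,177,58,"scene",tol=6,pic="scene3.png");P=look(540,-9.5,177,58,"side",tol=6,pic="side3.png")
a=cv2.imread("pics/scene3.png")[120:250,150:350];b=cv2.imread("pics/side3.png")[90:250,180:400]
c=np.hstack([cv2.resize(a,(400,300)),cv2.resize(b,(400,300))]);cv2.imwrite("pics/c3.png",c)
E
```

```text
9.985861925417156
scene n 165 bins 22 centre [539.3 -12.4] R 58.6 z 174.3
[485.9 -10.5 153.5] [-0.4 -0.6 -2.5]
side n 307 bins 30 centre [536.4  -9.5] R 58.1 z 176.2
[485.8 -10.6 153.3] [-0.3  0.7 -2.4]
```

View pics/c3.png

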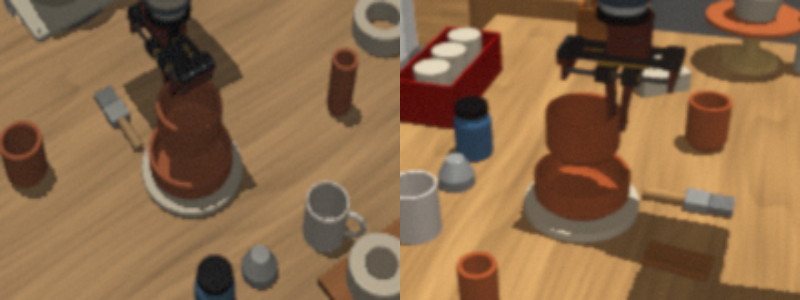

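The bowl hangs level above the dish, with centres within 2 mm. Lowering it.

Emit:
play_rows(
  increments="0 0.0015 0 -0.01 0; 0 0 0 -0.025 0; 0 0 0 -0.02 0; 0 0 0 -0.012 0; 0 0 0 -0.006 0; 0 0 0 -0.002 0; 0 0 0 -0.001 0; 0 0 0 -0.0005 0; 0 0 0 -0.0005 0; 0 0 0 0 0",
)

```text
t: 13.8
ee_pos: [487.4, -9.7, 76.6]
orientation: [2.218, 2.224, 0.001]
ft_force: [-0.6, -1.6, -3.0]
width: 9.8
```

Emit:
play_rows(
  increments="0 0 0 -0.001 0; 0 0 0 -0.0005 0; 0 0 0 -0.0005 0; 0 0 0 0 0",
)

```text
t: 14.2
ee_pos: [487.2, -9.8, 75.2]
orientation: [2.218, 2.224, 0.001]
ft_force: [-4.7, 0.7, 11.8]
width: 10.1
```

Emit:
play_rows(
  increments="0.3 0 0 0 0; 0.3 0 0 0 0; 0.3 0 0 0 0; 0.3 0 0 0 0; 0.3 0 0 0.01 0; 0.3 0 0 0.03 0; 0.3 0 0 0.04 0; 0.3 -0.005 -0.02 0.04 0; 0.3 -0.01 -0.04 0.022 0; 0.3 -0.01 -0.04 0 0; 0.3 -0.012 -0.04 0 0; 0.3 -0.012 -0.04 0 0; 0.3 -0.012 -0.04 0 0; 0.3 -0.012 -0.04 0 0; 0.3 -0.01 -0.04 0 0; 0.3 -0.005 -0.02 0 0; 0.3 0 -0.01 0 0; 0.3 0 0 0 0",
)

```text
t: 16.0
ee_pos: [399.1, -340.5, 216.5]
orientation: [2.22, 2.222, 0.0]
ft_force: [0.3, -0.1, 0.8]
width: 26.6
```

```bash
python3 - <<'E'
from h import *
look(362.7,-265,90,40,pic="w4.png")
look(540,-8,98,58,"scene");look(540,-8,98,58,"side",tol=3)
E
```

```text
wrist n 2210 bins 36 centre [ 362.8 -265.4] R 38.9 z 89.7
[ 399.1 -339.5  216.3] [-0.5  0.4  0. ]
scene n 162 bins 19 centre [543.  -11.8] R 57.1 z 96.7
[ 399.2 -338.9  216.2] [0.6 0.3 0.1]
side n 240 bins 33 centre [539.3  -8.2] R 57.5 z 98.6
[ 399.2 -338.6  216.2] [ 0.4  1.2 -0.2]
```

Emit:
play_rows(
  increments="0.3 0 0.015 -0.01 0; 0.3 0 0.03 -0.03 0; 0.3 0 0.022 -0.03 0; 0.3 0 0.008 -0.03 0; 0.3 0 0 -0.025 0; 0.3 0 0 -0.013 0; 0.3 0 0 -0.008 0; 0.3 0 0 0 0; 0 0 0 0 0; 0 0 0 0 0; 0 0 0 0 0; 0 0 0 0 0; 0 0 0 0 0",
)

```text
t: 17.45
ee_pos: [399.4, -265.2, 70.9]
orientation: [2.218, 2.223, 0.0]
ft_force: [-1.6, 0.7, 6.2]
width: 9.5
```

Emit:
play_rows(
  increments="0 0 0 0.003 0; 0 0 0 0.007 0; 0 0 0 0.02 0; 0 0 0 0.03 0; 0 0 0 0.03 0; 0 0.008 0.01 0.025 0; 0 0.015 0.02 0.01 0; 0 0.02 0.03 0 0; 0 0.02 0.03 0 0; 0 0.02 0.03 0 0; 0 0.02 0.03 0 0; 0 0.02 0.03 0 0; 0 0.02 0.03 0 0; 0 0.02 0.03 0 0; 0 0.01 0.012 0 0; 0 0.005 0.004 0 0; 0 0 0 0 0; 0 0 0 0 0",
)

```text
t: 19.25
ee_pos: [576.3, -9.8, 195.0]
orientation: [-2.219, -2.223, 0.001]
ft_force: [-0.4, 0.1, -1.4]
width: 9.7
```

```bash
python3 - <<'E'
from h import *
print(ctrl.get_obs()["width"])
look(540,-9.5,215,40,"scene",tol=6,pic="scene4.png");P=look(540,-9.5,215,40,"side",tol=6,pic="side4.png")
a=cv2.imread("pics/scene4.png")[120:250,150:350];b=cv2.imread("pics/side4.png")[90:250,180:400]
c=np.hstack([cv2.resize(a,(400,300)),cv2.resize(b,(400,300))]);cv2.imwrite("pics/c4.png",c)
E
```

```text
9.68359886498644
scene n 82 bins 5 centre [549.1 -12.5] R 38.4 z 212.8
[576.2  -9.9 195.1] [ 0.7 -0.2 -1.7]
side n 230 bins 28 centre [541.6  -8.3] R 40.2 z 214.4
[576.3  -9.8 195.1] [ 0.   0.  -1.7]
```

View pics/c4.png

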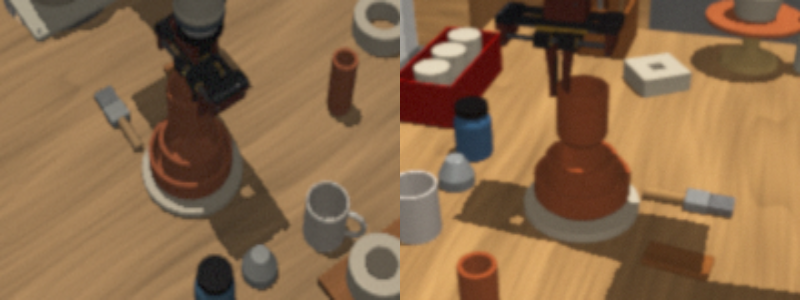

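The cup hangs upright above the bowl, with the side view giving the centres about 2 mm apart. The scene fit is partly hidden by the gripper, so I'm not using it. Lowering the cup.

Emit:
play_rows(
  increments="0 -0.001 0 -0.01 0; 0 0 0 -0.025 0; 0 0 0 -0.025 0; 0 0 0 -0.015 0; 0 0 0 -0.008 0; 0 0 0 -0.003 0; 0 0 0 -0.001 0; 0 0 0 -0.001 0; 0 0 0 -0.0005 0; 0 0 0 -0.0005 0; 0 0 0 0 0",
)

```text
t: 20.45
ee_pos: [576.2, -8.7, 106.5]
orientation: [2.218, 2.224, 0.001]
ft_force: [-0.3, 0.7, -2.0]
width: 9.0
```

Emit:
play_rows(
  increments="0 0 0 -0.001 0; 0 0 0 -0.0005 0; 0 0 0 -0.0005 0; 0 0 0 0 0",
)

```text
t: 20.85
ee_pos: [576.9, -8.7, 105.1]
orientation: [2.218, 2.223, 0.002]
ft_force: [-1.2, 0.1, 5.1]
width: 9.5
```

Emit:
play_rows(
  increments="0.25 0 0 0 0; 0.25 0 0 0 0; 0.25 0 0 0 0; 0.25 0 0 0 0; 0.25 0 0 0.01 0; 0.25 0 0 0.03 0; 0.25 0 0 0.04 0; 0.25 0 0 0.04 0; 1 0 0.02 0.02 0; 1 0.005 0.04 0 0; 1 0.005 0.04 0 0; 1 0.005 0.04 0 0; 1 0 0.04 0 0; 1 0 0.03 0 0; 1 0 0.015 0 0; 1 0 0 0 0; 1 0 0 0 0",
)

```text
t: 22.55
ee_pos: [590.9, 215.4, 244.3]
orientation: [2.218, 2.224, -0.001]
ft_force: [0.9, -0.1, 0.5]
width: 87.5
```

```bash
python3 - <<'E'
from h import *
look(592.4,305.5,125,25)
look(540,-8,124,40,"scene");look(540,-8,124,40,"side",tol=3)
E
```

```text
wrist n 1244 bins 36 centre [593.2 306.1] R 23.8 z 124.6
[591.  215.  244.3] [ 0.6 -0.1 -0.4]
scene n 94 bins 1 centre [268.7 -21.9] R 269.6 z 123.2
[591.1 214.7 244.2] [ 0.1 -0.9  0.4]
side n 162 bins 15 centre [539.5  -6.8] R 39.6 z 124.6
[591.1 214.7 244.3] [ 0.6 -0.  -0.1]
```

Emit:
play_rows(
  increments="1 0.002 0.02 -0.01 0; 1 0 0.03 -0.03 0; 1 0 0.03 -0.03 0; 1 0 0.011 -0.02 0; 1 0 0 -0.03 0; 1 0 0 -0.02 0; 1 0 0 -0.01 0; 1 0 0 -0.004 0; 1 0 0 0 0; 0.5 0 0 0 0; 0 0 0 0 0; 0 0 0 0 0; 0 0 0 0 0; 0 0 0 0 0; 0 0 0 0 0; 0 0 0 0 0",
)

```text
t: 24.3
ee_pos: [593.1, 307.3, 90.5]
orientation: [2.219, 2.224, 0.0]
ft_force: [-0.2, -0.5, 1.9]
width: 50.2
```

Emit:
play_rows(
  increments="0 0 0 0.003 0; 0 0 0 0.012 0; 0 0 0 0.025 0; 0 0 0 0.035 0; 0 0 0 0.035 0; 0 0 -0.01 0.025 0; 0 -0.004 -0.025 0.01 0; 0 -0.006 -0.03 0 0; 0 -0.006 -0.035 0 0; 0 -0.006 -0.035 0 0; 0 -0.006 -0.035 0 0; 0 -0.006 -0.035 0 0; 0 -0.006 -0.035 0 0; 0 -0.006 -0.035 0 0; 0 -0.006 -0.025 0 0; 0 0 -0.012 0 0; 0 0 -0.003 0 0; 0 0 0 0 0; 0 0 0 0 0",
)

```text
t: 26.2
ee_pos: [541.4, -6.8, 235.3]
orientation: [-2.218, -2.225, -0.0]
ft_force: [-0.6, 1.0, -1.3]
width: 50.2
```

```bash
python3 - <<'E'
from h import *
print(ctrl.get_obs()["width"])
h=ctrl.get_obs()["ee_pos"][2]+34.5
for n in["scene","side"]:
    im=ctrl.get_image(n);P=cloud(im);cv2.imwrite(f"pics/{n}5.png",im["img"][...,::-1])
    hsv=cv2.cvtColor(im["img"],cv2.COLOR_RGB2HSV)
    col=(hsv[...,0]<14)&(hsv[...,1]>80)
    for nm,lo,hi,r in[("beaker",150,215,32),("cup",102,123,50)]:
        s=col&(P[...,2]>lo)&(P[...,2]<hi)&(np.hypot(P[...,0]-541,P[...,1]+9)<r);q=P[s]
        for a in(0,1): pass
        A=np.c_[2*q[:,:2],np.ones(len(q))];t=np.linalg.lstsq(A,(q[:,:2]**2).sum(1),rcond=None)[0]
        print(n,nm,len(q),"lo",np.percentile(q,2,0).round(1),"hi",np.percentile(q,98,0).round(1),"fit",t[:2].round(1),np.sqrt(t[2]+t[:2]@t[:2]).round(1))
print(ctrl.get_obs()["ee_pos"])
a=cv2.imread("pics/scene5.png")[120:250,150:350];b=cv2.imread("pics/side5.png")[50:210,180:400]
cv2.imwrite("pics/c5.png",np.hstack([cv2.resize(a,(400,300)),cv2.resize(b,(400,300))]))
E
```

```text
50.16068377404987
scene beaker 152 lo [537.3 -34.2 155.1] hi [567.5   5.4 214.2] fit [543.6 -10.7] 22.1
scene cup 136 lo [507.3 -48.9 102.7] hi [582.8  24.  122.7] fit [543.7 -11.7] 35.8
side beaker 345 lo [516.5  -2.8 151.6] hi [559.1  18.1 213.5] fit [539.8  -6. ] 22.7
side cup 302 lo [500.7 -41.7 102.8] hi [572.1  32.2 122.7] fit [539.   -4.6] 36.0
[541.23392525  -6.78668463 235.10114467]
```

View pics/c5.png

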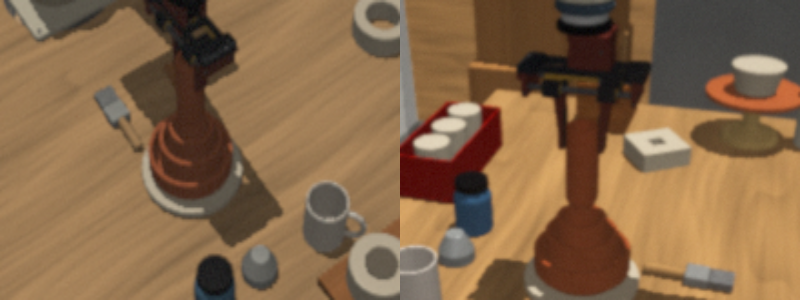

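The beaker hangs upright over the cup, and both views put the centres within 1.5 mm. Lowering it.

Emit:
play_rows(
  increments="0 0 0 -0.01 0; 0 0 0 -0.025 0; 0 0 0 -0.03 0; 0 0 0 -0.02 0; 0 0 0 -0.01 0; 0 0 0 -0.004 0; 0 0 0 -0.001 0; 0 0 0 -0.0005 0; 0 0 0 -0.0005 0; 0 0 0 -0.0005 0; 0 0 0 0 0",
)

```text
t: 27.4
ee_pos: [541.3, -7.8, 134.1]
orientation: [2.218, 2.224, 0.001]
ft_force: [-1.0, -1.3, -0.3]
width: 50.0
```

Emit:
play_rows(
  increments="0 0 0 -0.001 0; 0 0 0 -0.0005 0; 0 0 0 -0.0005 0; 0 0 0 0 0",
)

```text
t: 27.8
ee_pos: [541.2, -7.8, 132.4]
orientation: [2.219, 2.224, 0.0]
ft_force: [-2.7, -0.1, 6.5]
width: 50.0
```

Emit:
play_rows(
  increments="0.65 0 0 0 0; 0.8 0 0 0 0; 0.8 0 0 0 0; 0.8 0 0 0 0; 0.8 0 0 0.01 0; 0.8 0 0 0.03 0; 0.8 0 0 0.04 0; 0.8 0 0 0.04 0; 0.8 0 0 0.03 0; 0.8 -0.02 -0.03 0.02 0; 0.8 -0.02 -0.04 0 0; 0.8 -0.02 -0.04 0 0; 0.8 -0.02 -0.04 0 0; 0.8 -0.01 -0.04 0 0; 0.8 0 -0.02 0 0; 0.8 0 0 0 0",
)

```text
t: 29.4
ee_pos: [450.7, -220.0, 302.5]
orientation: [2.222, 2.219, 0.0]
ft_force: [-0.1, 0.7, 0.3]
width: 70.1
```

```bash
python3 - <<'E'
from h import *
for n in["scene","side"]:
    for k,h,r in[("dish",68,78),("bowl",98,58),("cup",124,40),("beaker",167,25)]:
        print(k,end=" ");look(541,-8.5,h,r,n,pic=n+"6.png",tol=3)
a=cv2.imread("pics/scene6.png")[100:290,90:370];b=cv2.imread("pics/side6.png")[50:300,130:400]
cv2.imwrite("pics/c6.png",np.hstack([cv2.resize(a,(400,300)),cv2.resize(b,(400,300))]))
E
```

```text
dish scene n 142 bins 21 centre [541.4 -12.3] R 76.6 z 67.7
[ 450.8 -218.6  302.2] [-0.1  0.2 -0.2]
bowl scene n 128 bins 15 centre [543.  -12.3] R 57.1 z 97.5
[ 450.9 -217.7  302. ] [ 0.2 -0.6 -1. ]
cup Traceback (most recent call last):
  File "<stdin>", line 4, in <module>
  File "h.py", line 28, in look
    A=np.c_[2*e,np.ones(len(e))];s=np.linalg.lstsq(A,(e**2).sum(1),rcond=None)[0];c=s[:2]
                                                     ~~~~~~~~~~^^^
    return umr_sum(a, axis, dtype, out, keepdims, initial, where)
numpy.exceptions.AxisError: axis 1 is out of bounds for array of dimension 1
```

```bash
python3 - <<'E'
from h import *
for n in["scene","side"]:
    for k,h,r in[("dish",68,78),("bowl",98,58),("cup",124,40),("beaker",167,25)]:
        print(k,end=" ")
        try: look(541,-8.5,h,r,n,pic=n+"6.png",tol=4)
        except Exception: print(n,"too few points")
a=cv2.imread("pics/scene6.png")[100:290,90:370];b=cv2.imread("pics/side6.png")[50:300,130:400]
cv2.imwrite("pics/c6.png",np.hstack([cv2.resize(a,(400,300)),cv2.resize(b,(400,300))]))
E
```

```text
dish scene n 203 bins 24 centre [541.2 -12.9] R 76.8 z 67.0
[ 451.1 -216.8  301.8] [-0.4 -0.5  0.5]
bowl scene n 142 bins 17 centre [542.2 -12.5] R 57.0 z 97.0
[ 451.2 -216.7  301.7] [ 0.1 -0.8 -0.2]
cup scene n 88 bins 5 centre [541.  -10.5] R 39.6 z 123.5
[ 451.2 -216.7  301.8] [0.5 0.2 0.3]
beaker scene too few points
dish side n 309 bins 25 centre [538.   -9.2] R 76.9 z 68.3
[ 451.3 -216.9  301.7] [ 0.  -0.2 -0.2]
bowl side n 255 bins 22 centre [539.4  -8.9] R 57.2 z 98.5
[ 451.2 -217.   301.7] [-0.2 -0.1 -0.3]
cup side n 173 bins 18 centre [539.5  -7.2] R 39.5 z 124.3
[ 451.2 -217.2  301.7] [-0.1  0.2 -0.4]
beaker side n 98 bins 7 centre [541.9  -8.3] R 23.2 z 167.2
[ 451.2 -217.3  301.7] [-0.   0.   0.1]
```

View pics/c6.png

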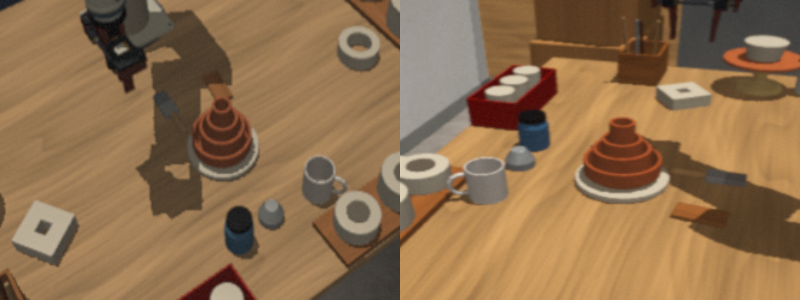

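The final view shows the complete nest standing upright on the batt, at px (222,135) in the left half and (622,155) in the right. The bystanders are where they were and the gripper is clear.

```bash
python3 -c "
from workcell import ctrl
print(ctrl.close_job())"
```

```text
the job is handed in; nothing more can be done
None
```

The four vessels are nested on the batt in order: dish, bowl, cup, then beaker. I handed the job in at about 30 s of robot time. The hand-in reports no verdict, so success rests on my own checks.

- **Handling:** I pinched the dish, bowl and cup by the rim and took the beaker across its outside. Each was lowered in 0.5–1 mm steps until a light contact of about 5–15 N, then released.
- **Seating:** The side camera put the rims at 68, 98, 124 and 167 mm, against expected heights of 68, 98, 124 and 167 mm.
- **Centring:** Each vessel's centre is within about 3 mm of the one below it, and the dish is within about 5 mm of the batt's centre.
- **Surroundings:** The last picture shows the nest upright and the gripper clear. By eye, the bystanders have not moved.

**Limits and disagreements:**
- The two fixed cameras disagree by a constant 3–5 mm. I used their mean for positions and compared centres only within one camera.
- In the last check the scene camera had too few points to measure the beaker rim and only five bins for the cup. The beaker's final position therefore rests on a partial fit from the side view, plus a pre-lowering check in which both views agreed to about 1.5 mm.

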